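# Open the squeeze-tab bead jar at the carver's bench

### The job

Open the square blue bead jar: stand it down in the square pocket of the green holder with its cap still on and let go of it there, then squeeze the cap's two orange tabs together, turn the cap counterclockwise (seen from above) until it stops, and lift it straight off. Lay the cap right way up on the round grey pad - set it down, do not drop it - and leave the open jar standing in its holder. Keep the jar upright and do not disturb the other things on the bench.

Things in the scene. Friction and masses are not known exactly. Their poses are not given: they have to be found in the camera images.
- jar: Blue square jar of carved beads, loose, about 0.3 kg. Body 58 x 58 mm in plan (sides along its x and y), 62 mm high to a flat shoulder, 100 mm high with the cap's tabs. Origin at the centre of its underside, z up. It fits the holder in any of its four quarter turns. Free on the bench it just spins with the cap.
- jar_shoulder (a point): Centre of the jar's shoulder, 62 mm above its origin, same axes. Here stands the neck, 24 mm across, 20 mm high, with bayonet lugs. On the corners at +45 and -135 degrees from the jar's x axis stand pairs of white posts, 5.5 mm high, 24.5 to 29 mm from the axis: each pair locks the foot of one cap tab. Small green marks on the shoulder show where the tabs point when unlocked.
- cap: White round cap, 41 mm across, with orange squeeze tabs on its +x and -x sides; 65 g in all. Origin on its axis at the skirt's lower edge (on the jar: at the shoulder), z up; white top 26 mm above it. Locked, its x axis stands at +45 degrees to the jar's x. With both tabs in it turns 60 degrees counterclockwise from above to a stop, and is free to lift from about 45 on; 20 mm of lift clears the neck.
- cap_grip (a point): On the cap's axis, 31 mm above its origin, same axes: a good height to squeeze. The tabs' upright finger faces are 16 mm wide, reach from 8.5 to 38 mm above the cap's origin and lie 60 mm apart (outside) at rest, 48 mm fully in. Fingertips lower than 7 mm above the cap's origin strike the white posts. Cap and neck have 1.5 mm of play. Clockwise it stops after about 12 degrees.
- tab_a (a joint): How far the tab on the cap's +x side is pushed in: 0 at rest, 0.006 m fully in (about 7 N; it springs back). Both tabs must be in by 4 mm to pass the posts; a 20 N grip does it surely. Not squeezed, or not turned, the cap does not come off.
- tab_b (a joint): The same for the tab on the cap's -x side.
- holder: Green square holder screwed to the bench (it cannot move), 94 x 94 mm; origin at the centre of its underside, z up. Pocket 64 x 64 mm (sides along its x and y); its walls rise to 16 mm above the bench and end in a bright metal lead-in that flares to about 75 mm at its mouth, 26 mm above the bench. It keeps the jar from spinning, with some 6 degrees of slack.
- holder_floor (a point): Centre of the pocket's floor, 8 mm above the bench: where the jar's origin comes to rest.
- mat: Round grey felt-faced pad fixed to the bench, 130 mm in diameter, 4 mm thick; origin at the centre of its underside.
- carved_ball: Bystander: ivory-coloured pierced ball with a flat foot, 67 mm in diameter, origin under its centre.
- teacup: Bystander: blue cup, 68 mm across, 55 mm high, origin under its centre.
- wax_tin: Bystander: brass-coloured tin with a pale lid, 52 mm across, 45 mm high, origin under its centre.
- spool: Bystander: wooden spool, 40 mm across, 44 mm high, origin under its centre.
- gouge_a: Bystander: carving tool with a dark wooden handle, 200 mm long, lying along its x axis.
- gouge_b: Bystander: carving tool with a light wooden handle, 220 mm long, lying along its x axis.
- brush: Bystander: bench brush with a wooden handle, lying along its x axis.
There are look-alikes about, which are no part of the job. Leave any pink, red or turquoise look-alike of the cap alone.

How it is judged:
On the way, in this order (a step that is already met when the one before it is completed fails the run):
1. the jar stands down in the holder's pocket, cap on, and the fingers have let go of it (z of jar in the frame of holder below 0.0115 m and horizontal distance between jar and holder below 0.006 m and angle between jar's own z axis and vertical below 0.06 rad and z of cap in the frame of jar below 0.07 m and contact force between the fingers and jar below 0.1 N and contact force between the fingers and cap below 0.1 N), for 0.2 s.
2. the cap has been lifted off the jar, which still stands in the holder (z of jar in the frame of holder below 0.0115 m and horizontal distance between jar and holder below 0.006 m and angle between jar's own z axis and vertical below 0.06 rad and z of cap in the frame of jar above 0.088 m), for 0.1 s.
At the end, for the whole second after the job is handed in: The jar stands upright (within 0.06 rad) on the floor of the holder's pocket (within 6 mm of its centre, no more than 3.5 mm above the floor); the cap lies right way up (within 0.1 rad) flat on the grey pad, its axis within 40 mm of the pad's centre; both at rest (z of jar in the frame of holder below 0.0115 m and horizontal distance between jar and holder below 0.006 m and angle between jar's own z axis and vertical below 0.06 rad and horizontal distance between cap and mat below 0.04 m and z of cap in the frame of mat between 0 and 0.008 m and angle between cap's own z axis and vertical below 0.1 rad and linear speed of each of cap, jar below 0.02 m/s); the robot touches nothing.
It fails at once if the jar tipped by more than 0.4 rad (angle between jar's own z axis and vertical above 0.4 rad).
It fails at once if the cap dropped (falling faster than 0.7 m/s, out of the fingers) (linear speed of cap above 0.7 m/s and contact force between the fingers and cap below 0.01 N and contact force between the fingers and jar below 0.01 N).
It fails at once if a bystander pushed by more than 40 mm (distance of any of carved_ball, teacup, wax_tin, spool, gouge_a, gouge_b, brush from where it was at the start of the episode above 0.04 m).
It also fails if it takes over 64 s, if anything falls off the work surface, if the arm or the gripper's body presses on something with over 40 N, if the wrist force passes 120 N, or if a joint passes its speed limit or range.

### The arm

A 7-joint arm with a two-finger parallel gripper is mounted at the origin on the work surface. World frame = base frame: x ahead of the robot, y to its left, z up, the work surface at z = 0. Lengths are in m, angles in rad, forces in N, time in s.
With the tool pointing down it reaches from about 0.35 to 0.9 m from the base axis. Payload 7.2 kg.
Tool frame: the origin (TCP) lies midway between the tips of the shut fingers; the grasp point (between the pads) lies 19 mm behind it; z points along the fingers, y is the line along which they close (so a half turn about z gives the same grasp; the last joint's range is limited). The gripper opens to 85 mm and grips with 20 to 120 N. Pads are 22 mm wide; open, the fingers measure 114 mm over their backs; the gripper's body (76 mm by 85 mm) begins 54 mm behind the grasp point. The pads swing forward as they close: fully open they stand 13 mm farther back than shut.
Start: joints at [-1.2, 0.411, -0.013, 1.596, 0.006, 1.134, -0.082], TCP at [0.266, 0.566, 0.231] pointing down, gripper open.
Joint ranges: [-2.95, 2.95], [-0.29, 1.99], [-1.47, 1.44], [0.14, 2.54], [-1.03, 4.17], [0.13, 1.85], [-2.86, 2.86]. Speed limits (rad/s): [2.39, 2.39, 3.01, 3.01, 3.14, 3.14, 3.14].

### API

Orientations are given as a rotation vector (axis times angle).
In Python, from plant import sense, grab_frame, hand_in gives the robot as it stands.
- The arm moves only by the tool step_arm, never from a script. Its argument "increments" is a list that holds one entry, the list of rows, each a list of 5 numbers: the shift along the tool's x, y, z in cm, then the turn about the tool's z in degrees, then the closure in counts, from 0 (fully open) to 255 (shut). A call has 1 to 5 rows; each row is the pose to reach, as a shift and turn from the pose commanded when the call began, along the tool's axes at that moment; what a row does not reach only later rows make up. A row lasts 1/12 s, in which the tool goes at most 41.7 mm and 7.16 degrees, less where a joint would pass 70% of its speed; a pose out of reach is approached as far as the arm can. A call with a gripper value outside its range is refused whole. The fingers move at their own pace and stop on an object; "grip_force" is the grip in N (left out, the last holds). Time passes only in rows, so rows that repeat a pose let the fingers close. It gives the time, the measured TCP pose, the force, the opening and the grip force at its end, in the units of the state.
- sense(): the state, without advancing time (a new reading comes with each control period).
- grab_frame(name): name is "scene" or "side" or "wrist"; returns a dict with "frame" (384x512x3 uint8, red, green, blue), "fx", "fy", "cx", "cy" (pixels), "dist_coeffs" ([k1, k2, p1, p2, k3] as OpenCV has them; the pictures are not rectified), "rvec" (rotation vector, rad) and "tvec" (3), from world to camera coordinates, as OpenCV has them; the wrist camera has in their place "T_tool_cam" (4x4, takes a point from camera to tool coordinates, whose origin is the TCP and whose axes are the flange's). Camera axes: x right, y down, z forward; pixel columns grow to the right and rows downward; lengths in m; the calibration is good to about 2 mm. A picture is of the moment at which its call begins: read the wrist's pose just before it. There is no depth.
- hand_in(): hands the job in; it is judged then, once.
The state is a dict: "clock": time; "q": joint angles; "joint_velocities": joint speeds; "joint_torque": joint torques, N m; "ee_pos": TCP position; "orientation": TCP orientation; "ft_force": force on the tool from outside, world axes, zero at the start; "ft_torque": the same for the moment, N m; "width": finger opening in m; "grasp_force": force on a finger pad.
Only numpy, scipy, OpenCV 4.12 (cv2) and the standard library are available. Lean on these libraries where they do the work, as an engineer would, in place of code of your own. Each camera call takes 0.05 s, during which the arm holds its last target. There are 200 camera calls.

## Working session

There is one attempt and no reset: what is moved stays moved. The work goes in short steps, Python scripts to look and compute and a tool call to move; the robot and the scene stay as the last step left them, time stands still between calls to the robot, and variables do not carry over. Pictures are saved under pics/ and viewed, at most 10 in all, crops included, and the job is handed in when it is done.

Besides the shell and the picture viewer there is one more tool, called after "Emit:" by a JSON object that holds its "fn" and its "kwargs", one argument or row to a line. step_arm: Moves the arm, as the interface text tells. Its arguments: {"type":"object","properties":{"increments":{"type":"array"},"grip_force":{"type":"number"}},"required":["increments"]}

```bash
mkdir -p pics; ls; cat > h.py <<'E'
import numpy as np, cv2, pickle
from plant import sense, grab_frame, hand_in
from scipy.spatial.transform import Rotation as R
def grab(n,save=None):
    s=sense(); g=grab_frame(n)
    if n=="wrist":
        T=np.eye(4);T[:3,:3]=R.from_rotvec(s["orientation"]).as_matrix();T[:3,3]=s["ee_pos"]
        M=np.linalg.inv(T@np.array(g["T_tool_cam"])); g["rvec"]=R.from_matrix(M[:3,:3]).as_rotvec(); g["tvec"]=M[:3,3]
    g["K"]=np.array([[g["fx"],0,g["cx"]],[0,g["fy"],g["cy"]],[0,0,1.]])
    if save: cv2.imwrite(f"pics/{save}.png",cv2.cvtColor(np.array(g["frame"]),cv2.COLOR_RGB2BGR)); pickle.dump(g,open(f"pics/{save}.pkl","wb"))
    return g
def load(n): return pickle.load(open(f"pics/{n}.pkl","rb"))
def ray(g,uv):
    p=cv2.undistortPoints(np.array([[uv]],float),g["K"],np.array(g["dist_coeffs"],float))[0,0]
    Rm=R.from_rotvec(np.array(g["rvec"]).ravel()).as_matrix(); t=np.array(g["tvec"]).ravel()
    return -Rm.T@t, Rm.T@np.array([p[0],p[1],1])
def atz(g,uv,z):
    c,d=ray(g,uv); return c+d*(z-c[2])/d[2]
def proj(g,P):
    return cv2.projectPoints(np.array(P,float).reshape(-1,1,3),np.array(g["rvec"],float),np.array(g["tvec"],float),g["K"],np.array(g["dist_coeffs"],float))[0][:,0]
E
python3 - <<'E'
from h import *
a=grab("scene","scene0");b=grab("side","side0");c=grab("wrist","wrist0")
im=np.vstack([np.hstack([cv2.imread(f"pics/{n}.png") for n in ("scene0","side0")])])
cv2.imwrite("pics/two.png",cv2.resize(im,(800,300)))
print(sense())
E
```

```text
pics
{'clock': 0.15, 'q': array([-1.20020726,  0.41174707, -0.01271787,  1.59679031,  0.00558797,
        1.13430996, -0.08219621]), 'joint_velocities': array([ 0.00018687, -0.0015926 , -0.00032976, -0.00091657,  0.00135711,
       -0.00046599, -0.00013446]), 'joint_torque': array([ 1.34614107e-03, -6.01033831e+01,  6.82771169e-01, -2.99648380e+01,
        1.39191971e-02,  7.97520537e-03, -6.22925114e-06]), 'ee_pos': array([0.26539806, 0.56546063, 0.23065213]), 'orientation': array([-6.83647603e-01, -3.06610531e+00,  1.89050020e-03]), 'ft_force': array([ 0.64829026, -0.49868379,  0.16226989]), 'ft_torque': array([ 0.03341128, -0.03336251, -0.03420061]), 'grasp_force': 0.0, 'width': 0.08534365107911153}
```

View pics/scene0.png

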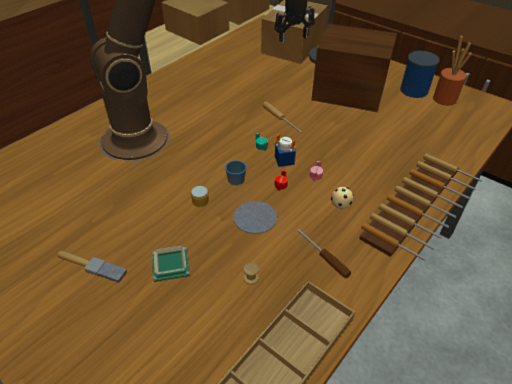

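View pics/side0.png

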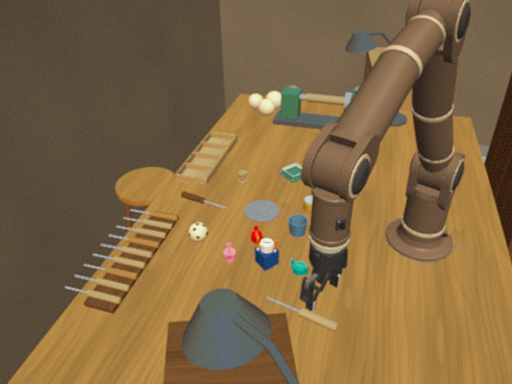

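Scene view: the blue jar with its white cap is at (285,152), the green holder at (170,263) and the grey pad at (256,216). Possible confusions are the turquoise cap (262,142), red cap (281,181), pink cap (316,172), blue teacup (236,172) and the blue tub behind (420,75). Only (285,152) is a blue square jar with a white cap and orange tabs. The side view shows the same jar at (266,253).

```bash
python3 - <<'E'
from h import *
a=load("scene0");b=load("side0")
for n,u,z in [("jartop",(285,141),.09),("holder",(171,262),.02),("mat",(256,216),.004),("turq",(262,146),0),("red",(281,186),0),("pink",(316,176),0),("cup",(236,180),0),("tin",(200,202),0),("ball",(342,203),.0)]:
    print(n,atz(a,u,z).round(3))
for n,u,z in [("jartop",(266,244),.09),("mat",(262,211),.004),("holder",(292,172),.02)]: print("side",n,atz(b,u,z).round(3))
A=cv2.resize(cv2.imread("pics/scene0.png")[125:185,255:315],(400,400),interpolation=2)
B=cv2.resize(cv2.imread("pics/side0.png")[225:285,236:296],(400,400),interpolation=2)
cv2.imwrite("pics/crop.png",np.hstack([A,B]))
E
```

```text
jartop [0.481 0.244 0.09 ]
holder [ 0.51  -0.297  0.02 ]
mat [ 0.57  -0.011  0.004]
turq [0.371 0.263 0.   ]
red [0.546 0.144 0.   ]
pink [0.605 0.256 0.   ]
cup [0.416 0.072 0.   ]
tin [ 0.397 -0.074  0.   ]
ball [0.737 0.205 0.   ]
side jartop [0.477 0.262 0.09 ]
side mat [ 0.564 -0.005  0.004]
side holder [ 0.508 -0.275  0.02 ]
```

View pics/crop.png

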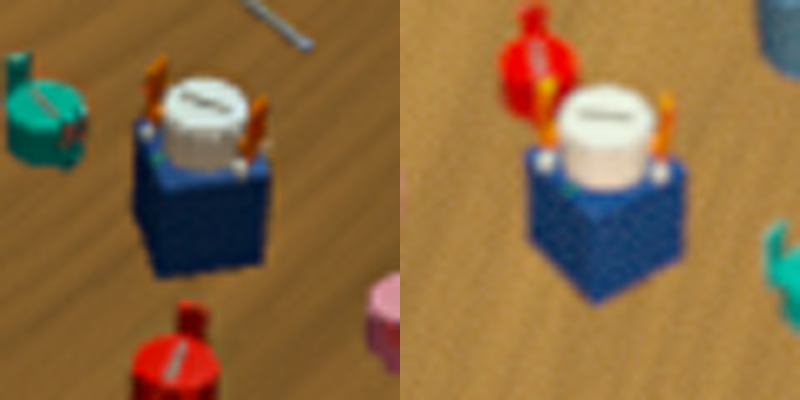

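The crop confirms it: a blue square jar, a white cap with a dark line, and orange tabs above white posts on two corners. I'll move over it.

Emit:
{"fn": "step_arm", "kwargs": {
  "increments": [
    [[-3.3,-1.9,0,0,0],[-6.6,-3.8,0,0,0],[-9.9,-5.8,0,0,0],[-13.2,-7.8,0,0,0],[-16.5,-9.7,0,0,0]]
  ]
}}

```text
clock: 0.57
ee_pos: [0.3743, 0.406, 0.2311]
orientation: [-0.683, -3.066, 0.001]
ft_force: [2.1, -0.2, -0.6]
width: 0.0856
grasp_force: 0.0
```

Emit:
{"fn": "step_arm", "kwargs": {
  "increments": [
    [[-3.3,-1.9,0,0,0],[-6.6,-3.8,0,0,0],[-9.9,-5.8,0,0,0],[-13.0,-7.8,0,0,0],[-13.0,-7.8,0,0,0]]
  ]
}}

```text
clock: 0.98
ee_pos: [0.4627, 0.274, 0.2314]
orientation: [0.699, 3.06, -0.004]
ft_force: [0.1, -0.4, 0.9]
width: 0.0852
grasp_force: 0.0
```

```bash
python3 - <<'E'
from h import *
g=grab("wrist","w1"); s=sense(); print(s["ee_pos"],s["orientation"],s["clock"]); print(np.array(g["T_tool_cam"]).round(3), g["fx"])
P=np.array(g["frame"]); print(proj(g,[[.48,.25,.09]]))
E
```

```text
[0.46060637 0.27764341 0.23130963] [ 6.95096211e-01  3.06260457e+00 -2.03029772e-03] 1.0333
[[ 0.    -0.953 -0.301  0.078]
 [ 1.     0.    -0.    -0.   ]
 [ 0.    -0.301  0.953 -0.142]
 [ 0.     0.     0.     1.   ]] 299.6840138083218
[[242.79610829 204.76365831]]
```

View pics/w1.png

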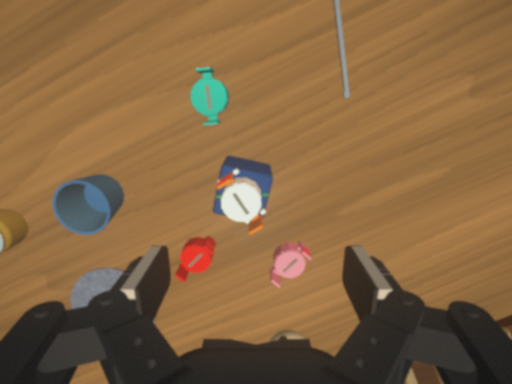

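The wrist view shows the jar with its cap top at (241,200) and tabs at (226,182) and (257,227). The red, pink and turquoise caps are at (198,255), (291,262) and (209,96). I'll fit the jar's pose to its silhouette.

```bash
cat > fit.py <<'E'
from h import *
from scipy.optimize import minimize
def hullmask(g,P,shape):
    m=np.zeros(shape,np.uint8); h=cv2.convexHull(np.round(proj(g,P)*8).astype(np.int32)); cv2.fillConvexPoly(m,h,1,shift=3); return m
def Z2(a): return np.array([[np.cos(a),-np.sin(a)],[np.sin(a),np.cos(a)]])
def box(x,y,a,h,z0,z1):
    c=np.array([[h,h],[-h,h],[-h,-h],[h,-h]])@Z2(a).T+[x,y]
    return np.vstack([np.c_[c,np.full(4,z)] for z in (z0,z1)])
def cyl(x,y,r,z0,z1):
    t=np.linspace(0,2*np.pi,40); c=np.c_[x+r*np.cos(t),y+r*np.sin(t)]
    return np.vstack([np.c_[c,np.full(40,z)] for z in (z0,z1)])
def blue(g):
    h=cv2.cvtColor(np.array(g["frame"]),cv2.COLOR_RGB2HSV); return ((h[...,0]>104)&(h[...,0]<130)&(h[...,1]>120)).astype(np.uint8)
def fitjar(g,x0,z0=0.,roi=60):
    u=proj(g,[[x0[0],x0[1],z0+.04]])[0].astype(int); b=blue(g); w=np.zeros_like(b); w[max(u[1]-roi,0):u[1]+roi,max(u[0]-roi,0):u[0]+roi]=1; b&=w
    def cost(p):
        x,y,a=p[0],p[1],p[2]; m=hullmask(g,box(x,y,a,.029,z0,z0+.062),b.shape); k=hullmask(g,cyl(x,y,.0205,z0+.062,z0+.088),b.shape)
        t=Z2(a+np.pi/4)
        for s in (1,-1):
            q=np.array([[s*r,v] for r in (.02,.031) for v in (-.008,.008)])@t.T+[x,y]
            k|=hullmask(g,np.vstack([np.c_[q,np.full(4,z)] for z in (z0+.062,z0+.1)]),b.shape)
        return float(((m!=b)&(k==0)&(w>0)).sum()+((k>0)&(b>0)).sum())
    best=None
    for a in np.radians(np.arange(-45,136,15)):
        r=minimize(cost,[x0[0],x0[1],a],method="Nelder-Mead",options=dict(initial_simplex=[[x0[0]+dx,x0[1]+dy,a+da] for dx,dy,da in [(0,0,0),(.01,0,.05),(0,.01,-.05),(-.005,-.005,.15)]],xatol=1e-4,fatol=.5))
        if best is None or r.fun<best.fun: best=r
    return best.x,best.fun,b.sum()
def report(x,y,yaw):  # shift in tool axes to put tool over (x,y), and turn aligning tool y with yaw (mod 90)
    s=sense(); Rm=R.from_rotvec(s["orientation"]).as_matrix(); d=Rm.T@(np.array([x,y,s["ee_pos"][2]])-s["ee_pos"])
    ty=np.degrees(np.arctan2(Rm[1,1],Rm[0,1]))
    print("tool shift cm",(d*100).round(2),"tool z height",s["ee_pos"][2].round(4),"tool y world deg",ty.round(2),"down axis",Rm[:,2].round(4),"q7",s["q"][6].round(2),"t",s["clock"])
    return ty
E
python3 - <<'E'
from fit import *
g=load("w1"); p,f,n=fitjar(g,(.48,.25)); print(p,np.degrees(p[2]),f,n)
ty=report(p[0],p[1],p[2]); print("world turn to align",((np.degrees(p[2])-ty+45)%90)-45)
print("captop atz",atz(g,(241,200),.088), "tabs",atz(g,(226,182),.097),atz(g,(257,227),.097))
E
```

```text
[ 0.35722222  0.23722222 -0.38539816] -22.081688194767164 0.0 0
tool shift cm [ 7.58 -8.11 -0.  ] tool z height 0.2313 tool y world deg 64.43 down axis [ 8.0e-04 -1.5e-03 -1.0e+00] q7 0.53 t 1.0333
world turn to align 3.493071474994011
captop atz [0.47525725 0.2502404  0.088     ] tabs [0.45005787 0.24727674 0.097     ] [0.50534324 0.2536825  0.097     ]
```

```bash
python3 - <<'E'
from fit import *
g=load("w1"); F=np.array(g["frame"]); h=cv2.cvtColor(F,cv2.COLOR_RGB2HSV)
print(h[165,255],h[200,266],h[205,220],h[205,90],g["frame"].dtype, F.shape, blue(g).sum(), proj(g,[[.475,.25,.04]]))
p,f,n=fitjar(g,(.4755,.25)); print(p,np.degrees(p[2]),f,n)
ty=report(p[0],p[1],p[2]); print("world turn to align",((np.degrees(p[2])-ty+45)%90)-45)
E
```

```text
[113  67  84] [116  56 114] [106  38 147] [103 100 133] uint8 (384, 512, 3) 0 [[242.78629761 186.21594664]]
[ 0.3255      0.24666667 -0.28539816] -16.352110243458895 0.0 0
tool shift cm [ 1.085e+01 -8.630e+00 -1.000e-02] tool z height 0.2313 tool y world deg 64.43 down axis [ 8.0e-04 -1.5e-03 -1.0e+00] q7 0.53 t 1.0333
world turn to align 9.222649426302283
```

```bash
python3 - <<'E'
from fit import *
g=load("w1"); F=np.array(g["frame"]); B=cv2.imread("pics/w1.png")
for y in (162,170,190,200): print(y,[F[y,x].tolist() for x in (218,230,245,262,268)],)
h=cv2.cvtColor(F,cv2.COLOR_RGB2HSV)[145:240,205:280]; print(np.histogram(h[...,0],bins=range(0,181,10)))
E
```

```text
162 [[163, 122, 76], [64, 68, 86], [64, 67, 85], [120, 97, 79], [151, 113, 72]]
170 [[151, 114, 73], [75, 92, 130], [68, 82, 115], [64, 69, 88], [65, 67, 87]]
190 [[100, 90, 107], [230, 234, 225], [230, 234, 226], [81, 98, 134], [79, 89, 120]]
200 [[77, 95, 130], [231, 235, 225], [231, 235, 226], [98, 113, 141], [147, 115, 86]]
(array([ 180, 4314,  206,  220,  874,   24,   23,   14,   13,   17,   93,
        971,   61,   23,   23,   12,   24,   33]), array([  0,  10,  20,  30,  40,  50,  60,  70,  80,  90, 100, 110, 120,
       130, 140, 150, 160, 170, 180]))
```

```bash
python3 - <<'E'
s=open("fit.py").read()
i=s.index("    h=cv2.cvtColor"); j=s.index("def fitjar")
s=s[:i]+"    F=np.array(g['frame']).astype(int); return ((F[...,2]>F[...,0]+12)&(F[...,2]>F[...,1]+6)).astype(np.uint8)\n"+s[j:]
open("fit.py","w").write(s)
E
python3 - <<'E'
from fit import *
g=load("w1")
p,f,n=fitjar(g,(.4755,.25)); print(p,np.degrees(p[2]),f,n)
ty=report(p[0],p[1],p[2]); print("world turn to align",((np.degrees(p[2])-ty+45)%90)-45)
g=load("side0"); p,f,n=fitjar(g,(.4755,.25),roi=25); print(p,np.degrees(p[2]),f,n)
E
```

```text
[ 0.48062796  0.24754213 -0.60926957] -34.908574749266286 490.0 1085
tool shift cm [-3.11 -1.85  0.01] tool z height 0.2313 tool y world deg 64.43 down axis [ 8.0e-04 -1.5e-03 -1.0e+00] q7 0.53 t 1.0333
world turn to align -9.333815079505115
[0.48096513 0.24448777 2.18127219] 124.97769057982053 81.0 353
```

Emit:
{"fn": "step_arm", "kwargs": {
  "increments": [
    [[-1.0,-0.6,1,4,0],[-2.0,-1.2,2,7.5,0],[-2.9,-1.7,3,7.5,0],[-2.9,-1.7,3,7.5,0],[-2.9,-1.7,3,7.5,0]]
  ]
}}

```text
clock: 1.45
ee_pos: [0.4768, 0.2545, 0.2007]
orientation: [-0.88, -3.015, 0.002]
ft_force: [-0.1, -0.1, 0.7]
width: 0.0853
grasp_force: 0.0
```

```bash
python3 - <<'E'
from fit import *
g=grab("wrist","w2")
p,f,n=fitjar(g,(.478,.249),roi=75); print(p,np.degrees(p[2]),f,n)
ty=report(p[0],p[1],p[2]); print("world turn to align",((np.degrees(p[2])-ty+45)%90)-45)
F=cv2.imread("pics/w2.png"); F2=F.copy()
for P in proj(g,box(*p,.029,0,.062)): cv2.circle(F2,tuple(int(v) for v in P),2,(0,255,255),-1)
F2[:192,:256][blue(g)[:192,:256]*0>0]=0
u=proj(g,[[p[0],p[1],.04]])[0].astype(int); x,y=max(u[0]-75,0),max(u[1]-75,0)
c=lambda I:cv2.resize(I[y:y+150,x:x+150],(400,400),interpolation=2)
print(x,y); cv2.imwrite("pics/c2.png",np.hstack([c(F2),c(cv2.cvtColor(blue(g)*255,cv2.COLOR_GRAY2BGR))]))
E
```

```text
[0.48021458 0.24807287 2.53197242] 145.07133353320646 608.0 1278
tool shift cm [-0.67 -0.41 -0.  ] tool z height 0.2012 tool y world deg 57.48 down axis [-7.e-04  1.e-04 -1.e+00] q7 0.47 t 1.5
world turn to align -2.4131184669770107
178 106
```

View pics/c2.png

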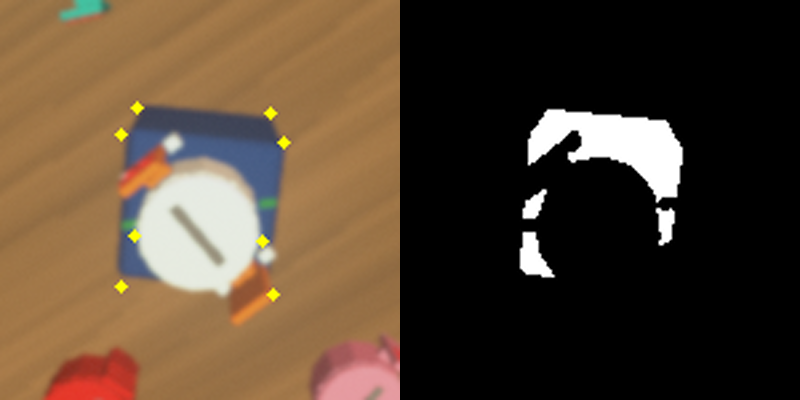

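The crop shows the fitted corners matching the jar to about 2 mm. It needs about 3.5° more clockwise turn. The tabs sit diagonally with the white posts clear of the sides, so I'll grasp the body by its flat sides.

Emit:
{"fn": "step_arm", "kwargs": {
  "increments": [
    [[-0.6,-0.4,0,3.5,0],[-0.6,-0.4,3,3.5,0],[-0.6,-0.4,6,3.5,0],[-0.6,-0.4,9,3.5,0],[-0.6,-0.4,12,3.5,0]]
  ]
}}

```text
clock: 1.92
ee_pos: [0.4801, 0.2494, 0.081]
orientation: [0.97, 2.987, 0.003]
ft_force: [-0.3, -0.2, -0.6]
width: 0.0854
grasp_force: 0.0
```

Emit:
{"fn": "step_arm", "kwargs": {
  "increments": [
    [[0,0,2,0,0],[0,0,3.5,0,0],[0,0,4.9,0,0],[0,0,4.9,0,0],[0,0,4.9,0,0]]
  ]
}}

```text
clock: 2.33
ee_pos: [0.4797, 0.2486, 0.0323]
orientation: [-0.971, -2.987, 0.0]
ft_force: [-0.0, -0.6, 0.3]
width: 0.0851
grasp_force: 0.0
```

Emit:
{"fn": "step_arm", "kwargs": {
  "increments": [
    [[0,0,0,0,60],[0,0,0,0,100],[0,0,0,0,140],[0,0,0,0,140],[0,0,0,0,140]]
  ],
  "grip_force": 40
}}

```text
clock: 2.75
ee_pos: [0.4806, 0.2481, 0.0338]
orientation: [0.974, 2.986, 0.002]
ft_force: [-2.0, -0.5, 7.9]
width: 0.0576
grasp_force: 41.9
```

```bash
python3 - <<'E'
from fit import *
s=sense(); print({k:s[k] for k in("ee_pos","ft_force","width","grasp_force","clock")}); report(.51,-.29,0)
E
```

```text
{'ee_pos': array([0.48062084, 0.2481395 , 0.03383865]), 'ft_force': array([-1.98440159, -0.48836004,  7.8848088 ]), 'width': 0.05758245170688668, 'grasp_force': 41.92922294139862, 'clock': 2.75}
tool shift cm [-34.11 -41.72  -0.06] tool z height 0.0338 tool y world deg 53.86 down axis [ 0.0013  0.0012 -1.    ] q7 0.48 t 2.75
```

Firm grip: 57.6 mm opening at 42 N. Now I'll lift and carry the jar towards the holder.

Emit:
{"fn": "step_arm", "kwargs": {
  "increments": [
    [[0,0,-1,0,140],[0,0,-4,0,140],[0,0,-8,0,140],[0,0,-11,0,140],[-1,-1,-14,0,140]]
  ]
}}

```text
clock: 3.17
ee_pos: [0.4815, 0.2365, 0.1749]
orientation: [-0.969, -2.988, -0.004]
ft_force: [0.8, 1.6, -3.7]
width: 0.0571
grasp_force: 45.0
```

Emit:
{"fn": "step_arm", "kwargs": {
  "increments": [
    [[-2.1,-2.0,0,0,140],[-4.6,-4.4,0,0,140],[-7.2,-6.9,0,0,140],[-9.9,-9.4,0,0,140],[-12.5,-11.9,0,0,140]]
  ]
}}

```text
clock: 3.58
ee_pos: [0.5128, 0.0622, 0.1732]
orientation: [0.974, 2.987, 0.001]
ft_force: [0.2, -0.3, -4.1]
width: 0.0577
grasp_force: 44.9
```

Emit:
{"fn": "step_arm", "kwargs": {
  "increments": [
    [[-2.7,-2.5,0,0,140],[-5.3,-5.1,0,0,140],[-7.9,-7.6,0,0,140],[-10.6,-10.1,0,0,140],[-13.2,-12.6,0,0,140]]
  ]
}}

```text
clock: 4.0
ee_pos: [0.5451, -0.1174, 0.1731]
orientation: [0.974, 2.986, 0.001]
ft_force: [0.9, 0.2, -4.0]
width: 0.0575
grasp_force: 44.9
```

Emit:
{"fn": "step_arm", "kwargs": {
  "increments": [
    [[-2.7,-2.5,0,0,140],[-5.3,-5.1,0,0,140],[-7.9,-7.6,0,0,140],[-10.6,-10.1,0,0,140],[-12.7,-12.1,0,0,140]]
  ]
}}

```text
clock: 4.42
ee_pos: [0.576, -0.2914, 0.173]
orientation: [0.976, 2.986, -0.001]
ft_force: [0.5, 0.0, -3.8]
width: 0.0574
grasp_force: 44.9
```

Emit:
{"fn": "step_arm", "kwargs": {
  "increments": [
    [[-1.7,-1.6,0,0,140],[-2.7,-2.5,0,0,140],[-2.7,-2.5,0,0,140],[-2.7,-2.5,0,0,140]]
  ]
}}

```text
clock: 4.75
ee_pos: [0.5832, -0.3242, 0.1722]
orientation: [-0.975, -2.985, -0.001]
ft_force: [0.1, 0.4, -5.5]
width: 0.0577
grasp_force: 44.9
```

```bash
python3 - <<'E'
from fit import *
g=grab("wrist","w3"); report(.51,-.29,0); s=sense(); print(s["ee_pos"],s["width"],s["grasp_force"],s["ft_force"]); print(proj(g,[[.51,-.29,.026]]))
E
```

```text
tool shift cm [ 7.89 -1.67  0.01] tool z height 0.1722 tool y world deg 53.9 down axis [-6.0e-04  1.5e-03 -1.0e+00] q7 1.54 t 4.8
[ 0.5835614  -0.32297533  0.17217701] 0.05724521048157345 44.92970645427704 [-0.2434706   0.96151202 -4.39039483]
[[239.66781201  95.71391918]]
```

View pics/w3.png

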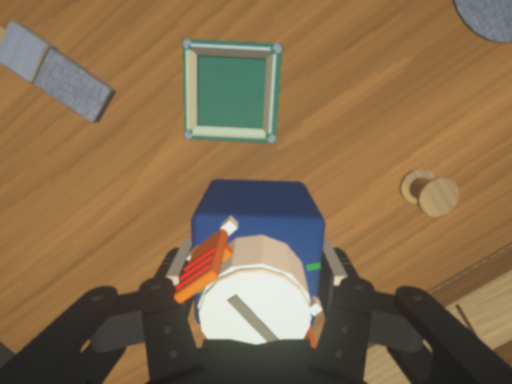

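The picture shows the holder mouth with corners near (187,44), (277,48), (271,138) and (187,134). The jar is held square, with its lower +x edge on row 181 from column 211 to 305.

```bash
python3 - <<'E'
from fit import *
g=load("w3"); s=sense(); Rm=R.from_rotvec(s["orientation"]).as_matrix()
c=np.array([Rm.T@(atz(g,u,.026)-s["ee_pos"]) for u in [(187,44),(277,48),(271,138),(187,134)]]); print((c*1000).round(1)); print("centre mm",(c.mean(0)*1000).round(1))
for i in range(4):
    d=c[(i+1)%4]-c[i]; print(np.linalg.norm(d[:2])*1000, np.degrees(np.arctan2(d[1],d[0])))
for u in [(211,181),(305,182)]: print("jar bottom",((Rm.T@(atz(g,u,s["ee_pos"][2]-.034)-s["ee_pos"]))*1000).round(1))
for u in [(192,228),(324,228)]: print("shoulder",((Rm.T@(atz(g,u,s["ee_pos"][2]-.034+.062)-s["ee_pos"]))*1000).round(1))
# refine with green mask hull
F=g["frame"].astype(int)
m=((F[...,1]>F[...,0]+8)).astype(np.uint8); m[170:]=0
n,l,st,ce=cv2.connectedComponentsWithStats(m); i=1+np.argmax(st[1:,4]); print(st[i])
r=cv2.minAreaRect(np.argwhere(l==i)[:,::-1].astype(np.float32)); print(r)
bp=cv2.boxPoints(r); q=np.array([Rm.T@(atz(g,u,.016)-s["ee_pos"]) for u in bp])*1000; print(q.round(1),q.mean(0))
E
```

```text
[[122.5 -62.5 146.3]
 [119.   16.8 146.4]
 [ 40.   12.5 146.2]
 [ 43.9 -67.7 146.2]]
centre mm [ 81.3 -25.2 146.3]
79.31479637257513 92.55026535450364
79.14793481455197 -176.88746669669985
80.23662895110553 -87.15115090251335
78.74428844604762 3.785451556806548
jar bottom [ 28.5 -29.3  34. ]
jar bottom [27.8 28.1 34.1]
shoulder [ 25.4 -28.4 -28. ]
shoulder [ 25.3  26.6 -27.9]
[ 183   39   99  104 7417]
((229.96795654296875, 90.656982421875), (98.76062774658203, 99.7350845336914), 2.7927021980285645)
[[ 38.8 -79.  156.2]
 [128.7 -67.9 156.3]
 [124.4  21.6 156.4]
 [ 33.8  18.8 156.2]] [ 81.4550838  -26.59315266 156.26466157]
```

Emit:
{"fn": "step_arm", "kwargs": {
  "increments": [
    [[2.0,-0.6,0,1,140],[5.0,-1.5,0,2,140],[8.0,-2.4,0,3,140],[8.2,-2.5,0,3,140],[8.2,-2.5,0,3,140]]
  ]
}}

```text
clock: 5.22
ee_pos: [0.5014, -0.2939, 0.1728]
orientation: [-1.05, -2.96, -0.003]
ft_force: [0.0, -0.1, -4.0]
width: 0.0575
grasp_force: 44.9
```

Emit:
{"fn": "step_arm", "kwargs": {
  "increments": [
    [[0,0,2,0,140],[0,0,5,0,140],[0,0,8,0,140],[0,0,9.5,0,140],[0,0,10,0,140]]
  ]
}}

```text
clock: 5.63
ee_pos: [0.5026, -0.294, 0.0696]
orientation: [-1.047, -2.958, -0.002]
ft_force: [0.3, 1.5, -4.5]
width: 0.0574
grasp_force: 44.8
```

```bash
python3 - <<'E'
from fit import *
g=grab("wrist","w4"); s=sense(); print(s["ee_pos"],s["ft_force"],s["width"])
F=cv2.imread("pics/w4.png"); S=grab("scene","s4"); 
A=cv2.resize(F[60:360,90:430],(400,353)); B=cv2.resize(cv2.imread("pics/s4.png")[200:300,120:220],(353,353),interpolation=2)
cv2.imwrite("pics/c4.png",np.hstack([A,B]))
E
```

```text
[ 0.5028125  -0.29449642  0.07017658] [ 0.01571368  0.5012411  -5.17571117] 0.05755865068510701
```

View pics/c4.png

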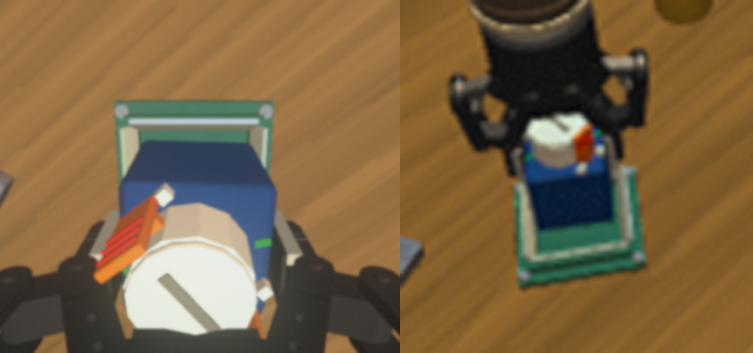

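The left crop shows the far holder corners at (121,112) and (266,112), and the jar's lower edge from (140,142) to (255,143). I'll check the centring.

```bash
python3 - <<'E'
from fit import *
g=load("w4"); s=sense(); Rm=R.from_rotvec(s["orientation"]).as_matrix(); k=340/400
f=lambda u,z:((Rm.T@(atz(g,(90+u[0]*k,60+u[1]*k),z)-s["ee_pos"]))*1000).round(1)
print("holder corners",f((121,112),.026),f((266,112),.026)); print("jar",f((140,142),s["ee_pos"][2]-.034),f((255,143),s["ee_pos"][2]-.034))
E
```

```text
holder corners [ 44.5 -39.8  45.7] [44.5 37.5 45.8]
jar [ 31.1 -28.5  34. ] [30.6 30.4 34. ]
```

Emit:
{"fn": "step_arm", "kwargs": {
  "increments": [
    [[0.2,-0.2,0,0,140],[0.2,-0.2,0.7,0,140],[0.2,-0.2,1.3,0,140],[0.2,-0.2,1.6,0,140],[0.2,-0.2,1.8,0,140]]
  ]
}}

```text
clock: 6.15
ee_pos: [0.4998, -0.2964, 0.054]
orientation: [-1.052, -2.96, -0.0]
ft_force: [0.1, -0.2, -4.9]
width: 0.0572
grasp_force: 44.9
```

Emit:
{"fn": "step_arm", "kwargs": {
  "increments": [
    [[0,0,0.3,0,140],[0,0,0.5,0,140],[0,0,0.7,0,140],[0,0,0.9,0,140],[0,0,0.9,0,140]]
  ]
}}

```text
clock: 6.57
ee_pos: [0.5006, -0.2967, 0.0452]
orientation: [1.051, 2.959, -0.0]
ft_force: [3.6, -0.7, -5.1]
width: 0.0576
grasp_force: 44.6
```

Emit:
{"fn": "step_arm", "kwargs": {
  "increments": [
    [[0,0,0.1,0,140],[0,0,0.2,0,140],[0,0,0.3,0,140],[0,0,0.3,0,140]]
  ]
}}

```text
clock: 6.9
ee_pos: [0.5005, -0.2967, 0.0424]
orientation: [1.052, 2.959, -0.0]
ft_force: [3.5, -0.5, -3.7]
width: 0.0579
grasp_force: 44.7
```

Emit:
{"fn": "step_arm", "kwargs": {
  "increments": [
    [[0,0,0.1,0,140],[0,0,0.1,0,140]]
  ]
}}

```text
clock: 7.07
ee_pos: [0.5008, -0.2969, 0.042]
orientation: [1.052, 2.958, -0.0]
ft_force: [4.9, -1.3, 1.1]
width: 0.0574
grasp_force: 45.3
```

Emit:
{"fn": "step_arm", "kwargs": {
  "increments": [
    [[0,0,0.0,0,60],[0,0,0,0,0],[0,0,0,0,0],[0,0,0,0,0],[0,0,0,0,0]]
  ]
}}

```text
clock: 7.48
ee_pos: [0.4994, -0.2964, 0.0411]
orientation: [-1.052, -2.959, -0.0]
ft_force: [0.0, 0.1, 0.7]
width: 0.0856
grasp_force: 0.0
```

Emit:
{"fn": "step_arm", "kwargs": {
  "increments": [
    [[0,0,-2,0,0],[0,0,-5,0,0],[0,0,-8,0,0],[0,0,-11,0,0],[0,0,-13,0,0]]
  ]
}}

```text
clock: 7.9
ee_pos: [0.5002, -0.2971, 0.174]
orientation: [1.052, 2.958, -0.0]
ft_force: [0.7, 0.2, 0.7]
width: 0.0857
grasp_force: 0.0
```

```bash
python3 - <<'E'
from fit import *
g=grab("wrist","w5"); s=sense(); print(s["ee_pos"],s["orientation"],s["ft_force"],s["q"][6])
cv2.imwrite("pics/c5.png",cv2.resize(cv2.imread("pics/w5.png")[60:300,130:390],(780,720))[:600])
E
```

```text
[ 0.50171859 -0.29803757  0.17728252] [ 1.05098260e+00  2.95323869e+00 -5.84668593e-04] [ 1.28760326 -1.340693    3.11740823] 1.5036686089617992
```

View pics/c5.png

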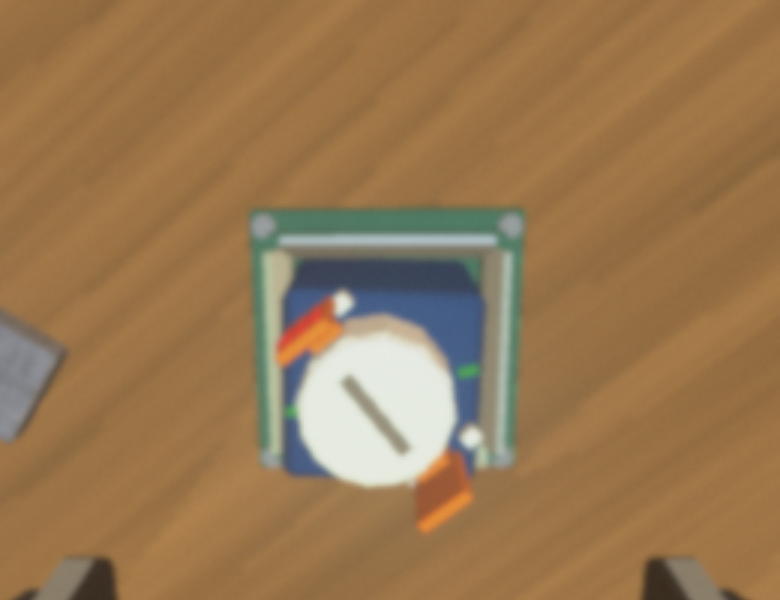

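The jar stands in the pocket with its cap on. The cap centre is at crop (376,410), the tabs run from (310,330) to (443,490), and the green marks are at (469,371) and (291,411).

```bash
python3 - <<'E'
from fit import *
g=load("w5"); s=sense(); Rm=R.from_rotvec(s["orientation"]).as_matrix()
T=g; f=lambda u,z:((Rm.T@(atz(g,(130+u[0]/3,60+u[1]/3),z)-s["ee_pos"]))*1000).round(1)
print("axis",f((376,410),.096)); a,b=f((348,380),.096),f((405,452),.096); print("line deg (x from y)",np.degrees(np.arctan2(-(b-a)[0],(b-a)[1])))
print("tab outer tops", f((291,345),.108),f((447,512),.108)); a,b=f((291,411),.070),f((469,371),.070); print("marks",a,b,np.degrees(np.arctan2(-(b-a)[0],(b-a)[1])))
a,b=f((284,295),.070),f((484,297),.070);print("shoulder back",a,b)
c,d=f((262,225),.026),f((511,225),.026); print("holder",c,d); report(.5,-.3,0)
E
```

```text
axis [ 6.3 -1.5 81.2]
line deg (x from y) 53.08359604982952
tab outer tops [ 26.6 -21.7  69.1] [-17.1  16.5  69.4]
marks [ -2.6 -26.2 107.3] [  9.4  24.9 107.3] -13.215519031200419
shoulder back [ 31.3 -27.1 107. ] [ 30.8  28.4 107.1]
holder [ 45.5 -38.2 150.9] [ 45.6  41.4 151.1]
tool shift cm [ 0.01 -0.26 -0.  ] tool z height 0.1773 tool y world deg 50.82 down axis [ 0.0064 -0.0027 -1.    ] q7 1.5 t 7.95
```

Emit:
{"fn": "step_arm", "kwargs": {
  "increments": [
    [[0.4,-0.1,1,7,0],[0.4,-0.1,2,14,0],[0.4,-0.1,3,21,0],[0.4,-0.1,3,28,0],[0.4,-0.1,3,35,0]]
  ]
}}

```text
clock: 8.37
ee_pos: [0.4954, -0.2944, 0.1403]
orientation: [-1.9, -2.499, 0.001]
ft_force: [0.0, 0.2, -1.1]
width: 0.0856
grasp_force: 0.0
```

Emit:
{"fn": "step_arm", "kwargs": {
  "increments": [
    [[0,0,0,7,0],[0,0,0,14,0],[0,0,0,14,0],[0,0,0,14,0]]
  ]
}}

```text
clock: 8.7
ee_pos: [0.496, -0.2945, 0.1409]
orientation: [-2.18, -2.261, 0.001]
ft_force: [-0.0, -0.7, -0.3]
width: 0.0856
grasp_force: 0.0
```

```bash
cat > cap.py <<'E'
from fit import *
def cap(name,ztop,roi=110):
    g=grab("wrist",name); s=sense(); Rm=R.from_rotvec(s["orientation"]).as_matrix(); F=g["frame"].astype(int)
    u0=proj(g,[[s["ee_pos"][0],s["ee_pos"][1],ztop]])[0].astype(int)
    w=np.zeros(F.shape[:2],bool); w[max(0,u0[1]-roi):u0[1]+roi,max(0,u0[0]-roi):u0[0]+roi]=1
    wh=(F.min(2)>190)&w; n,l,st,ce=cv2.connectedComponentsWithStats(wh.astype(np.uint8)); i=1+np.argmax(st[1:,4])
    f=lambda u,z:((Rm.T@(atz(g,u,z)-s["ee_pos"]))*1000).round(1)
    cnt=cv2.findContours((l==i).astype(np.uint8),0,2)[0][0]; e=cv2.fitEllipse(cnt); print("white",st[i],"ellipse",np.round(e[0],1),np.round(e[1],1),"axis",f(e[0],ztop))
    og=((F[...,0]>F[...,2]+90)&(F[...,0]>F[...,1]+50)&w); n,l,st,ce=cv2.connectedComponentsWithStats(og.astype(np.uint8))
    for j in range(1,n):
        if st[j,4]>40: print("orange",st[j],ce[j].round(1),f(ce[j],ztop+.006))
    report(*s["ee_pos"][:2],0); print(u0,s["ft_force"]); return g
E
python3 - <<'E'
from cap import *
g=cap("w6",.096)
cv2.imwrite("pics/c6.png",cv2.resize(cv2.imread("pics/w6.png")[80:320,140:380],(600,600)))
E
```

```text
white [ 224  189   65   57 2401] ellipse [258.2 217.2] [54.7 60.5] axis [-0.   0.5 45.1]
orange [210 200  21  37 379] [218.4 216.4] [  3.  -25.5  39.1]
orange [289 204  21  37 414] [299.9 220. ] [ 0.5 27.7 39. ]
tool shift cm [0. 0. 0.] tool z height 0.1411 tool y world deg 2.11 down axis [-5.e-04  0.e+00 -1.e+00] q7 0.78 t 8.75
[257 217] [-0.1077413  -0.27428967  0.55764554]
```

Centred within 1 mm, with tabs about 2.5° off. I'll descend and squeeze.

Emit:
{"fn": "step_arm", "kwargs": {
  "increments": [
    [[0.1,0.1,1,2.5,0],[0.1,0.1,3,2.5,0],[0.1,0.1,4.8,2.5,0],[0.1,0.1,5.7,2.5,0],[0.1,0.1,5.7,2.5,0]]
  ]
}}

```text
clock: 9.17
ee_pos: [0.4959, -0.293, 0.0824]
orientation: [-2.229, -2.209, 0.002]
ft_force: [-0.3, -0.7, 0.3]
width: 0.0854
grasp_force: 0.0
```

Emit:
{"fn": "step_arm", "kwargs": {
  "increments": [
    [[0,0,0,0,60],[0,0,0,0,100],[0,0,0,0,140],[0,0,0,0,160],[0,0,0,0,160]]
  ],
  "grip_force": 30
}}

```text
clock: 9.58
ee_pos: [0.4983, -0.2945, 0.0865]
orientation: [2.231, 2.207, 0.003]
ft_force: [-1.9, 1.0, 10.6]
width: 0.0465
grasp_force: 29.8
```

The tabs are fully in at 46.5 mm. I'll ease the vertical load, then turn counterclockwise.

Emit:
{"fn": "step_arm", "kwargs": {
  "increments": [
    [[0,0,-0.3,0,160],[0,0,-0.3,-5,160],[0,0,-0.3,-10,160],[0,0,-0.3,-15,160],[0,0,-0.3,-20,160]]
  ]
}}

```text
clock: 10.0
ee_pos: [0.4975, -0.2939, 0.088]
orientation: [1.81, 2.567, 0.0]
ft_force: [0.1, 0.3, -1.5]
width: 0.046
grasp_force: 31.3
```

Emit:
{"fn": "step_arm", "kwargs": {
  "increments": [
    [[0,0,0,-5,160],[0,0,0,-10,160],[0,0,0,-15,160],[0,0,0,-20,160],[0,0,0,-25,160]]
  ]
}}

```text
clock: 10.42
ee_pos: [0.4973, -0.294, 0.0879]
orientation: [1.211, 2.898, -0.0]
ft_force: [0.5, -1.0, -0.6]
width: 0.0459
grasp_force: 31.3
```

```bash
python3 - <<'E'
from cap import *
s=sense(); report(.5,-.3,0); print(s["ft_torque"],s["ft_force"],s["width"],s["ee_pos"])
E
```

```text
tool shift cm [-0.62 -0.23  0.  ] tool z height 0.0879 tool y world deg 44.62 down axis [ 7.e-04 -6.e-04 -1.e+00] q7 1.43 t 10.4167
[-0.11355119 -0.02057508 -0.02752849] [ 0.45561974 -0.97888893 -0.55894039] 0.0459474225613059 [ 0.49728572 -0.29400828  0.08794659]
```

Turned 45° with little torque. Now on to the stop.

Emit:
{"fn": "step_arm", "kwargs": {
  "increments": [
    [[0,0,0,-4,160],[0,0,0,-8,160],[0,0,0,-12,160],[0,0,0,-15,160],[0,0,0,-15,160]]
  ]
}}

```text
clock: 10.83
ee_pos: [0.4972, -0.2942, 0.0879]
orientation: [0.826, 3.03, -0.0]
ft_force: [1.2, 0.1, -0.4]
width: 0.0457
grasp_force: 31.3
```

```bash
python3 - <<'E'
from cap import *
s=sense(); report(.5,-.3,0); print(s["ft_torque"],s["ft_force"],s["width"],s["ee_pos"])
E
```

```text
tool shift cm [-0.54 -0.36  0.  ] tool z height 0.0879 tool y world deg 59.49 down axis [ 8.e-04 -5.e-04 -1.e+00] q7 1.65 t 10.8333
[-0.06121703 -0.07828201  0.04466508] [ 1.19860853  0.10850297 -0.38589141] 0.04565635836186864 [ 0.4972333  -0.29415107  0.08793478]
```

Emit:
{"fn": "step_arm", "kwargs": {
  "increments": [
    [[0,0,0,-2,160],[0,0,0,-4,160],[0,0,0,-6,160],[0,0,0,-6,160]]
  ]
}}

```text
clock: 11.17
ee_pos: [0.4971, -0.2945, 0.0878]
orientation: [0.671, 3.068, -0.001]
ft_force: [0.9, -1.7, 0.0]
width: 0.0457
grasp_force: 31.5
```

Emit:
{"fn": "step_arm", "kwargs": {
  "increments": [
    [[0,0,-0.3,0,160],[0,0,-0.6,0,160],[0,0,-0.9,0,160],[0,0,-1.2,0,160]]
  ]
}}

```text
clock: 11.5
ee_pos: [0.4973, -0.2937, 0.0997]
orientation: [0.671, 3.069, -0.0]
ft_force: [-0.6, 0.3, -1.2]
width: 0.0462
grasp_force: 31.1
```

```bash
python3 - <<'E'
from cap import *
s=sense(); report(.5,-.3,0); print(s["ft_torque"],s["ft_force"],s["width"],s["ee_pos"])
E
```

```text
tool shift cm [-0.51 -0.46  0.  ] tool z height 0.0997 tool y world deg 65.32 down axis [ 2.e-04 -1.e-04 -1.e+00] q7 1.73 t 11.5
[-0.21174117 -0.07864626 -0.07193323] [-0.610679    0.30509267 -1.17880859] 0.04621933428770139 [ 0.49727201 -0.29370023  0.09972401]
```

Emit:
{"fn": "step_arm", "kwargs": {
  "increments": [
    [[0,0,-1,0,160],[0,0,-2,0,160],[0,0,-4,0,160],[0,0,-6,0,160],[0,0,-8,0,160]]
  ]
}}

```text
clock: 11.92
ee_pos: [0.4971, -0.2935, 0.1811]
orientation: [0.67, 3.069, 0.0]
ft_force: [0.4, -0.9, -1.9]
width: 0.0461
grasp_force: 31.4
```

```bash
python3 - <<'E'
from cap import *
a=grab("scene","s7"); b=grab("wrist","w7"); s=sense(); print(s["ft_force"],s["width"],s["ee_pos"])
A=cv2.resize(cv2.imread("pics/s7.png")[190:300,110:220],(360,360),interpolation=2); B=cv2.resize(cv2.imread("pics/w7.png"),(440,330))
B=cv2.copyMakeBorder(B,0,30,0,0,cv2.BORDER_CONSTANT); cv2.imwrite("pics/c7.png",np.hstack([A,B]))
report(.567,-.008,0)
E
```

```text
[ 0.30104727 -0.31882579 -0.10762477] 0.046317655572066845 [ 0.49894861 -0.29469106  0.18374118]
tool shift cm [ 5.78 28.89 -0.03] tool z height 0.1837 tool y world deg 65.34 down axis [ 0.006  -0.0023 -1.    ] q7 1.7 t 12.0167
```

View pics/c7.png

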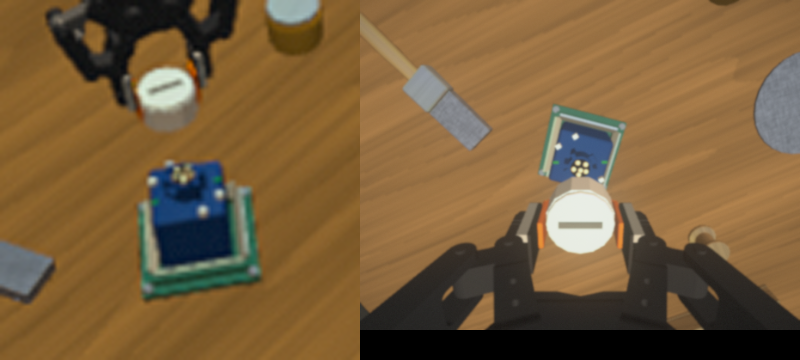

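The cap is off in the fingers and the open jar still stands in its holder; the grey pad is to the right. Carrying the cap over.

Emit:
{"fn": "step_arm", "kwargs": {
  "increments": [
    [[0.4,2,0,0,160],[1.0,5,0,0,160],[1.6,8,0,0,160],[2.2,11,0,0,160],[2.9,14.5,0,0,160]]
  ]
}}

```text
clock: 12.43
ee_pos: [0.5308, -0.1493, 0.1796]
orientation: [-0.673, -3.069, 0.0]
ft_force: [1.0, 0.1, -1.6]
width: 0.046
grasp_force: 31.4
```

Emit:
{"fn": "step_arm", "kwargs": {
  "increments": [
    [[0.7,3.5,0,0,160],[1.4,7,0,0,160],[2.0,10,0,0,160],[2.5,12.4,0,0,160],[2.5,12.4,0,0,160]]
  ]
}}

```text
clock: 12.85
ee_pos: [0.5609, -0.0196, 0.1793]
orientation: [-0.658, -3.071, -0.005]
ft_force: [-0.0, 0.7, -1.0]
width: 0.0461
grasp_force: 31.4
```

```bash
python3 - <<'E'
from cap import *
g=grab("wrist","w8"); s=sense(); Rm=R.from_rotvec(s["orientation"]).as_matrix(); print(s["ee_pos"],s["width"],s["grasp_force"])
F=cv2.GaussianBlur(g["frame"],(5,5),0).astype(int); m=((F.max(2)-F.min(2)<30)&(F.mean(2)>80)&(F.mean(2)<190)).astype(np.uint8)
n,l,st,ce=cv2.connectedComponentsWithStats(m); i=1+np.argmax(st[1:,4]); print(st[i])
h=cv2.convexHull(np.argwhere(l==i)[:,::-1].astype(np.int32)); 
print([((Rm.T@(atz(g,u,.004)-s["ee_pos"]))*1000).round(0)[:2].tolist() for u in h[:,0,:][::4].astype(float)])
print(((Rm.T@(np.array([.567,-.008,0])-s["ee_pos"]))*100).round(1))
E
```

```text
[ 0.56036568 -0.02292071  0.17923114] 0.046085582261093494 31.360684633255005
[ 204  115  117  108 9611]
[[-9.0, 74.0], [-30.0, 68.0], [-46.0, 58.0], [-58.0, 39.0], [-34.0, -46.0], [-7.0, -54.0], [36.0, -41.0], [55.0, -18.0], [61.0, 8.0], [57.0, 32.0], [47.0, 50.0], [24.0, 68.0]]
[-0.   1.6 17.9]
```

The pad centre is about 1 cm along tool y. Lowering.

Emit:
{"fn": "step_arm", "kwargs": {
  "increments": [
    [[0,0.5,2,0,160],[0,1,5,0,160],[0,1,8,0,160],[0,1,11,0,160],[0,1,13,0,160]]
  ]
}}

```text
clock: 13.32
ee_pos: [0.5628, -0.0189, 0.0469]
orientation: [-0.672, -3.066, 0.002]
ft_force: [-0.5, 0.1, -0.5]
width: 0.046
grasp_force: 31.4
```

Emit:
{"fn": "step_arm", "kwargs": {
  "increments": [
    [[0,0,0.6,0,160],[0,0,1.1,0,160],[0,0,1.6,0,160],[0,0,2.0,0,160],[0,0,2.0,0,160]]
  ]
}}

```text
clock: 13.73
ee_pos: [0.5647, -0.0178, 0.0297]
orientation: [0.671, 3.068, 0.0]
ft_force: [0.1, -0.0, -0.7]
width: 0.046
grasp_force: 31.4
```

Emit:
{"fn": "step_arm", "kwargs": {
  "increments": [
    [[0,0,0.2,0,160],[0,0,0.4,0,160],[0,0,0.6,0,160],[0,0,0.6,0,160]]
  ]
}}

```text
clock: 14.07
ee_pos: [0.5643, -0.0176, 0.0232]
orientation: [0.67, 3.069, 0.0]
ft_force: [0.8, -0.5, -1.0]
width: 0.046
grasp_force: 31.4
```

Emit:
{"fn": "step_arm", "kwargs": {
  "increments": [
    [[0,0,0.1,0,160],[0,0,0.2,0,160],[0,0,0.2,0,160]]
  ]
}}

```text
clock: 14.32
ee_pos: [0.5643, -0.0176, 0.0211]
orientation: [-0.67, -3.069, 0.0]
ft_force: [1.1, 0.3, -1.1]
width: 0.0458
grasp_force: 31.4
```

Emit:
{"fn": "step_arm", "kwargs": {
  "increments": [
    [[0,0,0.1,0,160],[0,0,0.2,0,160],[0,0,0.2,0,160]]
  ]
}}

```text
clock: 14.57
ee_pos: [0.5645, -0.0177, 0.0207]
orientation: [0.671, 3.069, 0.001]
ft_force: [-5.9, 0.4, 13.9]
width: 0.0461
grasp_force: 35.4
```

Contact with the pad. I'll ease 1 mm, open and retreat.

Emit:
{"fn": "step_arm", "kwargs": {
  "increments": [
    [[0,0,-0.15,0,160],[0,0,-0.15,0,120],[0,0,-0.15,0,60],[0,0,-0.15,0,0],[0,0,-0.15,0,0]]
  ]
}}

```text
clock: 14.98
ee_pos: [0.5644, -0.0176, 0.0206]
orientation: [-0.67, -3.069, 0.0]
ft_force: [-0.1, 0.4, -0.1]
width: 0.0798
grasp_force: 0.0
```

Emit:
{"fn": "step_arm", "kwargs": {
  "increments": [
    [[0,0,-0.15,0,0],[0,0,-1,0,0],[0,0,-4,0,0],[0,0,-8,0,0],[0,0,-12,0,0]]
  ]
}}

```text
clock: 15.4
ee_pos: [0.5634, -0.0178, 0.142]
orientation: [-0.67, -3.067, 0.001]
ft_force: [1.6, -0.6, -0.6]
width: 0.0856
grasp_force: 0.0
```

Emit:
{"fn": "step_arm", "kwargs": {
  "increments": [
    [[0,0,-2,0,0],[0,0,-3,0,0],[0,0,-3,0,0],[0,0,-3,0,0],[0,0,-3,0,0]]
  ]
}}

```text
clock: 15.82
ee_pos: [0.5632, -0.0175, 0.1691]
orientation: [-0.67, -3.067, 0.001]
ft_force: [0.1, -0.1, -0.6]
width: 0.0854
grasp_force: 0.0
```

```bash
python3 - <<'E'
from cap import *
cap("w9",.030); grab("scene","s9")
A=cv2.resize(cv2.imread("pics/s9.png")[120:300,100:340],(440,330),interpolation=2); B=cv2.resize(cv2.imread("pics/w9.png")[60:330,100:400],(360,330))
cv2.imwrite("pics/c9.png",np.hstack([A,B]))
E
```

```text
white [ 237  162   40   41 1145] ellipse [256.8 182.1] [39. 40.] axis [ -1.3   0.3 138.9]
orange [225 173  11  21 151] [229.3 181.8] [  0.7 -25.9 132.9]
orange [278 174  12  21 143] [284.  182.1] [  0.4  26.2 132.8]
tool shift cm [0. 0. 0.] tool z height 0.1689 tool y world deg 65.36 down axis [-3.3e-03 -2.0e-04 -1.0e+00] q7 1.16 t 15.8667
[256 181] [-0.17789376  0.19269435 -0.1858219 ]
```

View pics/c9.png

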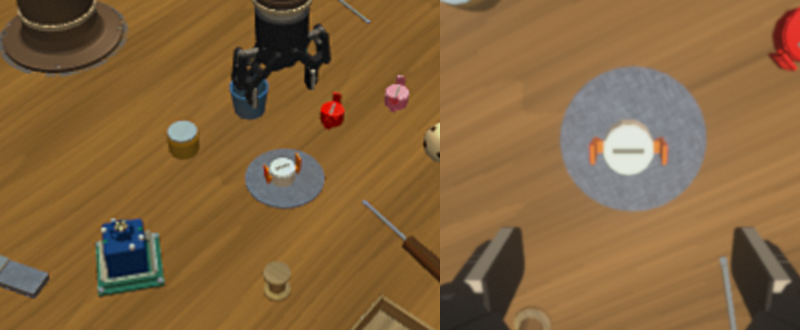

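The cap lies right way up near the middle of the pad, at (630,150) in the right crop. The open jar stands in its holder at (125,250) in the left crop, and the gripper is clear.

```bash
python3 -c "
from plant import hand_in
print(hand_in())"
```

```text
the job is handed in; nothing more can be done
None
```

The job is handed in, though no verdict came back: the last picture shows the jar standing open in the holder, the cap right way up near the middle of the grey pad, and the gripper clear of everything.

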